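# Check the temperature of a fresh fillet weld

### The job

Draw the infrared thermometer out of its bench holder, turn it from its nose-down position and take a reading of the tee bracket that is welded with one continuous bead (not the one that only has three short tacks): aim at the middle of that bead, square on to the sloping face of the weld, with the lens 10 to 20 cm from it. Keep the thermometer clear of the work and leave everything else where it is. Finish while still holding it up in the gripper, steady and on aim; do not put it down or back.

Things in the scene. Friction and masses are not known exactly. Their poses are not given: they have to be found in the camera images.
- thermometer: Pistol-shaped infrared thermometer, 0.25 kg, nose down in the holder, trigger locked on. Origin: centre of the lens at the nose tip. It looks along its -z (down in the holder); +z runs back up the barrel, the grip sticks out along -x. Barrel 44 (x) by 40 (y) mm up to z = 88 mm, then 54 by 46 mm up to z = 152 mm. Centre of mass about 15 mm from the barrel's axis, towards the grip.
- thermometer_grip (a point): Point in the middle of the thermometer's grip, at x = -50, y = 0, z = 121 mm in the thermometer's frame (same axes). The grip is a level bar while in the holder: 30 mm wide (y, flat parallel sides), 36 mm deep (z), from x = -27 mm at the barrel to x = -119 mm, rising 8 mm towards the free end; a 12 mm wide trigger below its root. Free on both sides and above.
- thermometer_butt (a point): Centre of the free end of the thermometer's grip, at x = -119, y = 0, z = 130 mm in the thermometer's frame (same axes).
- holder: Bench holder, fixed to the table by its magnetic foot. Origin: centre of the foot's underside; axes as the thermometer's. Foot 100 (x) by 86 (y) by 12 mm with an open-topped sheet pocket, 54 by 50 mm outside, 48 by 44 mm inside, floor 15 mm and rim 92 mm above the table. The nose stands loosely 77 mm deep in it: lift it straight up by more than that.
- welded_bracket: Steel tee bracket with a continuous weld bead, 1.6 kg, loose on the table. Origin: centre of the underside of its base plate, 130 (x) by 110 (y) by 8 mm. An upright plate 130 mm long (x), 8 mm thick, stands on it at y = +25 mm, top 93 mm above the table. The weld is in the inner corner on the -y side of the upright.
- weld_bead: The continuous fillet weld bead of the welded bracket, 124 mm long, about 12 mm wide. Origin: the middle of the bead on its sloping face, 12.5 mm above the table. x runs along the bead, z points out square from the sloping face (45 degrees up, and away from the upright plate).
- tacked_bracket: Second steel tee bracket of the same shape, size and axes, held by three 14 mm long tack welds only; loose. Not to be checked; leave it alone.
- hammer: Bystander: hammer 290 mm long lying on the table, loose. Origin: underside; handle towards its -x.
- wire_brush: Bystander: wooden wire brush 280 mm long, 31 mm high, lying bristles up, loose. Origin: underside near the middle; handle towards its -x.
There are look-alikes about, which are no part of the job. There is more than one size of the thermometer; the one meant has the size given above.

How it is judged:
By the outcome, as a careful person would: the job done as asked, in the order asked, and still so for the second after the job is handed in, while the arm keeps its last pose, push and grip.
It also fails if it takes over 38 s, if anything falls off the work surface, if the arm or the gripper's body presses on something with over 40 N, if the wrist force passes 120 N, or if a joint passes its speed limit or range.

### The arm

A 6-joint arm with a two-finger parallel gripper is mounted at the origin on the work surface. World frame = base frame: x ahead of the robot, y to its left, z up, the work surface at z = 0. Lengths are in m, angles in rad, forces in N, time in s.
With the tool pointing down it reaches from about 0.375 to 0.975 m from the base axis. Payload 3.8 kg.
Tool frame: the origin (TCP) lies at the very end of the fingers, on their centre line; the grasp point (between the pads) lies 19 mm behind it; z points along the fingers, y is the line along which they close (so a half turn about z gives the same grasp; the last joint's range is limited). The gripper opens to 85 mm and grips with 20 to 120 N. Pads are 22 mm wide; open, the fingers measure 114 mm over their backs; the gripper's body (76 mm by 85 mm) begins 54 mm behind the grasp point. The pads swing forward as they close: fully open they stand 13 mm farther back than shut.
Start: joints at [1.118, 0.264, 1.604, -0, 1.274, -0.037], TCP at [0.273, 0.617, 0.209] pointing down, gripper open.
Joint ranges: [-2.63, 2.63], [-0.94, 2.18], [0.31, 2.57], [-1.31, 4.45], [0, 2.66], [-2.55, 2.55]. Speed limits (rad/s): [2.57, 2.57, 3.14, 3.14, 3.14, 3.14].

### API

Orientations are given as a rotation vector (axis times angle).
In Python, from workcell import * gives the robot as it stands.
- The arm moves only by the shell command python3 -m crank 'ROWS' [OPENING] [FORCE]. ROWS is JSON, a list that holds one entry, the list of rows, each a list of 6 numbers: the shift along the tool's x, y, z in cm, then the turn, a rotation vector about the tool's x, y, z in rad. In form: [[[dx, dy, dz, ax, ay, az], ...]]. A call has 1 to 8 rows; each row shifts and turns the commanded pose from where the row before left it, along the tool's axes as they then stand; what a row does not reach is not made up. A row lasts 1/12 s, in which the tool goes at most 41.7 mm and 7.16 degrees, less where a joint would pass 70% of its speed; a pose out of reach is approached as far as the arm can. A call with a gripper value outside its range is refused whole. OPENING is the finger opening in cm, from 0 to 8.54, set as the call begins (- or left out, the last holds). The fingers move at their own pace and stop on an object; FORCE is the grip in N (left out, the last holds). Time passes only in rows, so rows that do not move let the fingers close. It gives the time, the measured TCP pose, the force, the opening and the grip force at its end, in the units of the state.
- read_state(): the state, without advancing time (a new reading comes with each control period).
- read_camera(name): name is "scene" or "top" or "wrist"; returns the picture (400x640x3 uint8, blue, green, red); there is no depth.
- camera_model(name): a dict with "camera_matrix" (3x3 intrinsics, pixels), "k1" (the pictures are not rectified: a ray, as slopes to the right and down, at radius r is drawn at 1 + k1 r^2 times it, then the intrinsics apply), "R" (3x3) and "t" (3): a world point X has camera coordinates R X + t. Camera axes: x right, y down, z forward; pixel columns grow to the right and rows downward; lengths in m; the calibration is good to about 2 mm. A picture is of the moment at which its call begins: read the wrist's pose just before it. camera_model takes no time and is no camera call; for the wrist camera it gives the pose at the moment of the call.
- finish_job(): hands the job in; it is judged then, once.
The state is a dict: "time": time; "q": joint angles; "joint_vel": joint speeds; "joint_torque": joint torques, N m; "tool_pos": TCP position; "tcp_rot": TCP orientation; "wrist_force": force on the tool from outside, world axes, zero at the start; "torque": the same for the moment, N m; "width": opening from 0.0 (shut) to 1.0 (fully open); "grip_force": force on a finger pad.
Only numpy, scipy, OpenCV 4.12 (cv2) and the standard library are available. Lean on these libraries where they do the work, as an engineer would, in place of code of your own. Each camera call takes 0.05 s, during which the arm holds its last target. There are 200 camera calls.

## Working session

There is one attempt and no reset: what is moved stays moved. The work goes in short steps, Python scripts to look and compute and a shell command to move; the robot and the scene stay as the last step left them, time stands still between calls to the robot, and variables do not carry over. Pictures are saved under pics/ and viewed, at most 10 in all, crops included, and the job is handed in when it is done.

```bash
mkdir -p pics; ls
python3 - <<'E'
from workcell import *
import cv2,numpy as np
for n in("scene","top"):
    cv2.imwrite(f"pics/{n}0.png",read_camera(n)); m=camera_model(n); print(n,m)
s=read_state();print(s)
E
```

```text
pics
scene {'camera_matrix': array([[458.36842649,   0.        , 320.4737371 ],
       [  0.        , 458.36842649, 193.50663322],
       [  0.        ,   0.        ,   1.        ]]), 'k1': -0.04635216562518802, 'R': array([[-0.87027924,  0.49211986, -0.02078664],
       [ 0.30835262,  0.51141987, -0.80210247],
       [-0.38409986, -0.70446275, -0.59682454]]), 't': array([ 0.53162154, -0.07481656,  1.3407019 ])}
top {'camera_matrix': array([[440.69922981,   0.        , 319.20223166],
       [  0.        , 440.69922981, 204.5357576 ],
       [  0.        ,   0.        ,   1.        ]]), 'k1': -0.006843874850276526, 'R': array([[-2.09817168e-02, -9.99779782e-01,  3.93930963e-04],
       [-9.83610418e-01,  2.05718009e-02, -1.79129411e-01],
       [ 1.79081860e-01, -4.14591717e-03, -9.83825441e-01]]), 't': array([-0.0294694 ,  0.58442527,  0.9614933 ])}
{'time': 0.1, 'q': array([ 1.11810439e+00,  2.64676890e-01,  1.60526813e+00, -1.11930525e-05,
        1.27370018e+00, -3.69237181e-02]), 'joint_vel': array([ 0.00281211, -0.00168454, -0.00427946, -0.00020503, -0.00072988,
        0.00065514]), 'joint_torque': array([-7.91750317e-04, -5.16703033e+01, -3.68592703e+01, -1.28982033e-04,
        6.34259835e-03, -7.86002516e-07]), 'tool_pos': array([0.27233212, 0.61683679, 0.20767062]), 'tcp_rot': array([-0.64828748, -3.07347648,  0.00313159]), 'wrist_force': array([ 0.21508794, -0.02592522, -0.02064054]), 'torque': array([ 0.05319108,  0.02612883, -0.02353296]), 'grip_force': 0.0, 'width': 0.9961520548582266}
```

View pics/scene0.png

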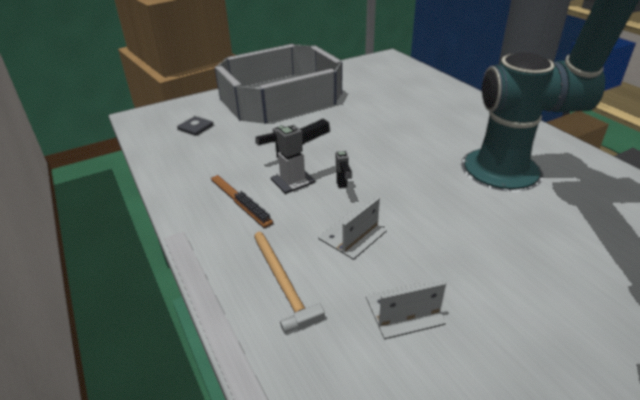

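View pics/top0.png

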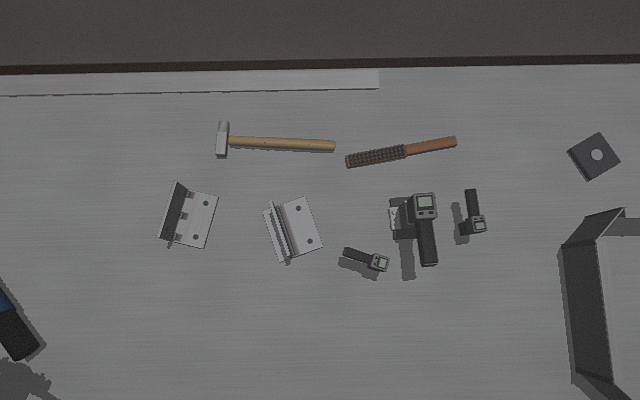

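Scene: the large thermometer is in the holder (top px ~425,205, with its grip towards ~428,262). The bracket at top (293,228) appears to have a continuous bead. The one at (188,215) shows three tacks. The smaller thermometers at (375,260) and (475,215) are look-alikes. I'll zoom in to measure.

Run:
```python
import cv2,numpy as np
t=cv2.imread("pics/top0.png");s=cv2.imread("pics/scene0.png")
z=lambda im,x,y:cv2.resize(im[y:y+75,x:x+100],None,fx=4,fy=4,interpolation=cv2.INTER_CUBIC)
A=np.vstack([np.hstack([z(t,245,190),z(t,370,190)]),np.hstack([z(s,305,190),z(s,245,115)])])
cv2.imwrite("pics/crop0.png",np.clip(A*1.4,0,255).astype('uint8'))
```

```text
(no output)
```

View pics/crop0.png

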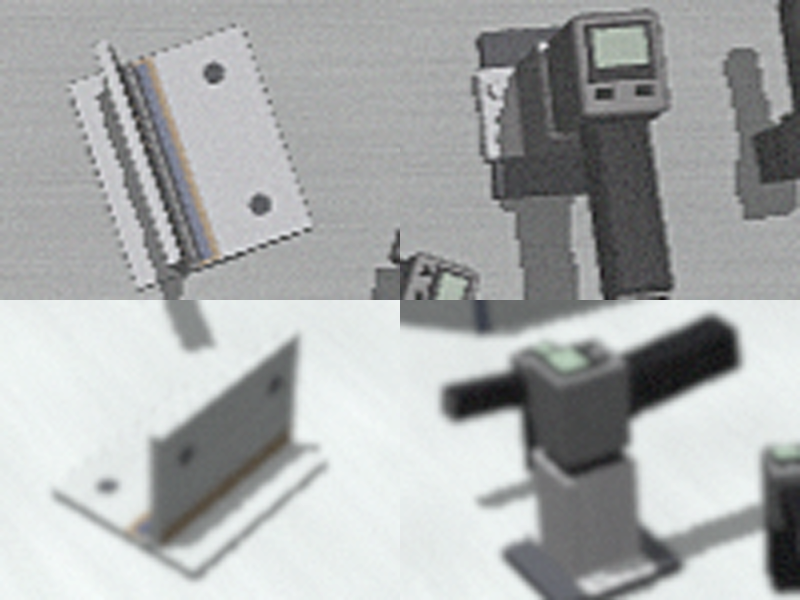

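```bash
cat > h.py <<'E'
from workcell import *
import numpy as np,cv2
from scipy.optimize import least_squares
from scipy.spatial.transform import Rotation as R
def proj(m,X):
    c=np.atleast_2d(X)@m["R"].T+m["t"];p=c[:,:2]/c[:,2:];p=p*(1+m["k1"]*(p**2).sum(1))[:,None]
    K=m["camera_matrix"];return p*[K[0,0],K[1,1]]+K[:2,2]
def place(P,L):
    L=np.array(L,float);c,s=np.cos(P[2]),np.sin(P[2])
    return np.c_[P[0]+c*L[:,0]-s*L[:,1],P[1]+s*L[:,0]+c*L[:,1],L[:,2]]
def fit(obs,p0):
    f=lambda P:np.concatenate([(proj(m,place(P,L))-px).ravel() for m,L,px in obs])
    r=least_squares(f,p0,loss="soft_l1");return r.x,f(r.x).reshape(-1,2).round(1)
E
python3 - <<'E'
from h import *
T=camera_model("top");S=camera_model("scene")
px=np.array([[70,88],[243,28],[312,230],[138,290]])/4+[245,190]
L=np.array([[65,55,8],[65,-55,8],[-65,-55,8],[-65,55,8]])/1e3
b,r=fit([(T,L,px)],[.5,.1,.3]);print("bracket",b,np.degrees(b[2]),r.tolist())
print("scene check corners",((proj(S,place(b,L))-[305,190])*4+[0,300]).round().tolist())
up=[[.065,.029,.093],[-.065,.029,.093],[0,.0155,.0125]]
print("upright/bead top crop",((proj(T,place(b,up))-[245,190])*4).round().tolist(),"scene",((proj(S,place(b,up))-[305,190])*4+[0,300]).round().tolist())
px=np.array([[176,15],[257,12],[268,112],[183,118]])/4+[370,190]
L=np.array([[27,23,167],[27,-23,167],[-27,-23,167],[-27,23,167]])/1e3
Lb=np.array([[-.119,0,.163]])
t,r=fit([(T,L,px),(T,Lb,np.array([[429,265.5]]))],[.5,-.2,0]);print("therm",t,np.degrees(t[2]),r.tolist())
print("scene",((proj(S,place(t,np.vstack([L,Lb])))-[245,115])*4+[400,300]).round().tolist())
F=np.array([[50,43,12],[50,-43,12],[-50,-43,12],[-50,43,12]])/1e3
print("foot top",((proj(T,place(t,F))-[370,190])*4+[400,0]).round().tolist(),"scene",((proj(S,place(t,F))-[245,115])*4+[400,300]).round().tolist())
E
```

```text
bracket [0.53286742 0.02250506 0.31444773] 18.016527684815586 [[-0.2, -0.5], [-0.1, -0.3], [0.5, 0.2], [-0.2, 0.6]]
scene check corners [[194.0, 568.0], [53.0, 483.0], [189.0, 382.0], [328.0, 455.0]]
upright/bead top crop [[94.0, 46.0], [169.0, 269.0], [165.0, 165.0]] scene [[161.0, 436.0], [302.0, 328.0], [211.0, 475.0]]
therm [ 0.5550498  -0.25703615  0.01189912] 0.6817691333868781 [[-1.0, -0.2], [1.1, -0.2], [0.5, 0.9], [-0.9, 0.1], [0.2, -0.4]]
scene [[558.0, 383.0], [527.0, 354.0], [599.0, 334.0], [631.0, 362.0], [733.0, 318.0]]
foot top [[482.0, 30.0], [625.0, 26.0], [638.0, 191.0], [492.0, 196.0]] scene [[556.0, 603.0], [502.0, 543.0], [625.0, 502.0], [683.0, 559.0]]
```

```bash
cat >> h.py <<'E'
B=[.53287,.02251,.31445]; TH=[.55505,-.25704,.0119]
bead=place(B,[[0,.0155,.0125]])[0]   # refined below
FLIP=1  # 1: tool x=-therm x ; -1: half turn
def tool_in_th(flip): return R.from_matrix(np.diag([-1.,1,-1]) if flip==1 else np.diag([1.,-1,-1]))
def bz():
    s=np.array([np.sin(B[2]),-np.cos(B[2]),1]);return s/np.linalg.norm(s)
def th_goal(roll=0,d=.15):
    z=bz();ax=np.cross([0,0,1],z);ax/=np.linalg.norm(ax)
    return bead+d*z, R.from_rotvec(roll*z)*R.from_rotvec(ax*np.pi/4)*R.from_euler("z",TH[2])
def wrist(Rt,q1,s):
    M=(R.from_euler("z",q1)*R.from_euler("y",s)).inv()*Rt*R.from_euler("z",-np.pi/2)
    a,b,c=M.as_euler("ZYZ"); return np.array([[a,b,c],[a+np.pi,-b,c+np.pi]])
E
python3 - <<'E'
from h import *
w=lambda a:(a+np.pi)%(2*np.pi)-np.pi
s=read_state();print("check",s['q'],wrist(R.from_rotvec(s['tcp_rot']),s['q'][0],s['q'][1]+s['q'][2]))
print("bead",bead,bz())
for fl in(1,-1):
  print(fl,"grasp",w(wrist(R.from_euler("z",TH[2])*tool_in_th(fl),-.48,1.8)[0]).round(2))
  for roll in(-1,-.5,0,.5,1):
    p,Rt=th_goal(roll);Rg=Rt*tool_in_th(fl);tip=p+Rt.apply([-.05,0,.098]);wc=tip-Rg.as_matrix()[:,2]*.25
    print(roll,tip.round(3),wc.round(3),[w(wrist(Rg,np.arctan2(wc[1],wc[0]),x)[0]).round(2) for x in(1.5,1.8,2.1)])
E
```

```text
check [ 1.11810439e+00  2.64676890e-01  1.60526813e+00 -1.11930525e-05
  1.27370018e+00 -3.69237181e-02] [[-1.11930525e-05  1.27370018e+00 -3.69237181e-02]
 [ 3.14158146e+00 -1.27370018e+00  3.10466894e+00]]
bead [0.52807595 0.03724998 0.0125    ] [ 0.21870352 -0.67243496  0.70710678]
1 grasp [ 0.    1.34 -2.06]
-1 [ 0.559 -0.101  0.222] [ 0.614 -0.269  0.399] [array([ 0.67,  2.12, -0.78]), array([ 0.59,  1.87, -0.97]), array([ 0.56,  1.62, -1.14])]
-0.5 [ 0.541 -0.116  0.213] [ 0.596 -0.284  0.39 ] [array([ 0.65,  2.14, -1.31]), array([ 0.57,  1.89, -1.5 ]), array([ 0.54,  1.63, -1.66])]
0 [ 0.534 -0.134  0.198] [ 0.588 -0.302  0.375] [array([ 0.64,  2.15, -1.84]), array([ 0.56,  1.91, -2.03]), array([ 0.52,  1.65, -2.18])]
0.5 [ 0.538 -0.151  0.181] [ 0.593 -0.319  0.358] [array([ 0.63,  2.17, -2.36]), array([ 0.55,  1.92, -2.54]), array([ 0.51,  1.66, -2.7 ])]
1 [ 0.553 -0.163  0.165] [ 0.608 -0.331  0.342] [array([ 0.63,  2.17, -2.86]), array([ 0.54,  1.92, -3.05]), array([0.51, 1.66, 3.08])]
-1 grasp [0.   1.34 1.08]
-1 [ 0.559 -0.101  0.222] [ 0.614 -0.269  0.399] [array([0.67, 2.12, 2.36]), array([0.59, 1.87, 2.17]), array([0.56, 1.62, 2.  ])]
-0.5 [ 0.541 -0.116  0.213] [ 0.596 -0.284  0.39 ] [array([0.65, 2.14, 1.83]), array([0.57, 1.89, 1.64]), array([0.54, 1.63, 1.48])]
0 [ 0.534 -0.134  0.198] [ 0.588 -0.302  0.375] [array([0.64, 2.15, 1.3 ]), array([0.56, 1.91, 1.12]), array([0.52, 1.65, 0.96])]
0.5 [ 0.538 -0.151  0.181] [ 0.593 -0.319  0.358] [array([0.63, 2.17, 0.78]), array([0.55, 1.92, 0.6 ]), array([0.51, 1.66, 0.44])]
1 [ 0.553 -0.163  0.165] [ 0.608 -0.331  0.342] [array([0.63, 2.17, 0.28]), array([0.54, 1.92, 0.09]), array([ 0.51,  1.66, -0.06])]
```

```bash
sed -i 's/\[\[0,.0155,.0125\]\]/[[0,.0165,.0125]]/' h.py
cat >> h.py <<'E'
def delta(tp,Rt,msg=""):
    """shift (cm, tool axes now) and turn (tool axes) from measured pose to tp,Rt"""
    s=read_state();R0=R.from_rotvec(s['tcp_rot']);p=s['tool_pos']
    v=(R0.inv()*Rt).as_rotvec();d=tp-p
    print(msg,"shift now-axes cm",(R0.inv().apply(d)*100).round(2),"turn",v.round(4),"| shift in goal axes",(Rt.inv().apply(d)*100).round(2),"|t",round(s['time'],2),"q",s['q'].round(2))
def grasp_pose(up=0,gx=-.05,gz=.098):
    Rz=R.from_euler("z",TH[2]);return np.array([TH[0],TH[1],.015+up])+Rz.apply([gx,0,gz]),Rz*tool_in_th(1)
E
python3 -c "
from h import *
delta(*grasp_pose(.1))"
```

```text
shift now-axes cm [-56.61 -70.6   -0.39] turn [-0.002  -0.0005 -0.4277] | shift in goal axes [-22.23 -87.72  -0.53] |t 0.1 q [ 1.12  0.26  1.61 -0.    1.27 -0.04]
```

```bash
python3 -m crank '[[[0,0,0,0,0,-0.107],[0,0,0,0,0,-0.107],[0,0,0,0,0,-0.107],[0,0,0,0,0,-0.107],[-0.5,-2,0,0,0,0],[-0.9,-3.6,0,0,0,0],[-0.9,-3.6,0,0,0,0],[-0.9,-3.6,0,0,0,0]]]'
python3 -m crank '[[[-0.9,-3.6,0,0,0,0],[-0.9,-3.6,0,0,0,0],[-0.9,-3.6,0,0,0,0],[-0.9,-3.6,0,0,0,0],[-0.9,-3.6,0,0,0,0],[-0.9,-3.6,0,0,0,0],[-0.9,-3.6,0,0,0,0],[-0.9,-3.6,0,0,0,0]]]'
python3 -m crank '[[[-0.9,-3.6,0,0,0,0],[-0.9,-3.6,0,0,0,0],[-0.9,-3.6,0,0,0,0],[-0.9,-3.6,0,0,0,0],[-0.9,-3.6,0,0,0,0],[-0.9,-3.6,0,0,0,0],[-0.9,-3.6,0,0,0,0],[0,0,0,0,0,0]]]'
python3 -c "
from h import *
delta(*grasp_pose(.1))"
```

```text
time: 0.77
tool_pos: [0.3059, 0.4883, 0.2079]
tcp_rot: [0.021, -3.141, 0.002]
wrist_force: [1.3, 0.5, 0.4]
width: 1.0
grip_force: 0.0
time: 1.43
tool_pos: [0.3814, 0.201, 0.2086]
tcp_rot: [0.02, -3.141, 0.0]
wrist_force: [0.5, -0.2, 0.3]
width: 1.001
grip_force: 0.0
time: 2.1
tool_pos: [0.4487, -0.0541, 0.2088]
tcp_rot: [-0.01, 3.141, -0.005]
wrist_force: [0.3, 0.5, -1.0]
width: 1.002
grip_force: 0.0
 shift now-axes cm [ -5.5  -20.4   -0.35] turn [-0.0032  0.0006 -0.0053] | shift in goal axes [ -5.39 -20.42  -0.42] |t 2.1 q [-0.17 -0.17  2.06 -0.    1.25 -1.75]
```

```bash
python3 -m crank '[[[-0.9,-3.4,-0.2,0,0,0],[-0.9,-3.4,-0.2,0,0,0],[-0.9,-3.4,0,0,0,0],[-0.9,-3.4,0,0,0,0],[-0.9,-3.4,0,0,0,0],[-0.9,-3.4,0,0,0,0],[0,0,0,0,0,0],[0,0,0,0,0,0]]]'
python3 - <<'E'
from h import *
delta(*grasp_pose(.1))
m=camera_model("wrist");im=read_camera("wrist")
L=np.array([[27,23,167],[27,-23,167],[-27,-23,167],[-27,23,167],[-119,15,163],[-119,-15,163]])/1e3
px=proj(m,place(TH,L));print(px.round(1).tolist())
for p in px: cv2.circle(im,tuple(int(v) for v in p.round()),2,(0,0,255),-1) if 0<=p[0]<640 and 0<=p[1]<400 else 0
cv2.imwrite("pics/w1.png",im)
E
```

```text
time: 2.77
tool_pos: [0.5041, -0.2527, 0.212]
tcp_rot: [0.015, -3.14, -0.002]
wrist_force: [-0.0, 0.7, -0.9]
width: 0.993
grip_force: 0.0
 shift now-axes cm [-0.09 -0.49 -0.1 ] turn [ 0.0011 -0.0014 -0.0023] | shift in goal axes [-0.09 -0.49 -0.1 ] |t 2.77 q [-0.51  0.05  1.84  0.    1.25 -2.09]
[[342.7, 312.5], [283.7, 312.6], [280.7, 249.9], [344.3, 249.8], [334.4, 118.2], [288.3, 118.4]]
```

View pics/w1.png

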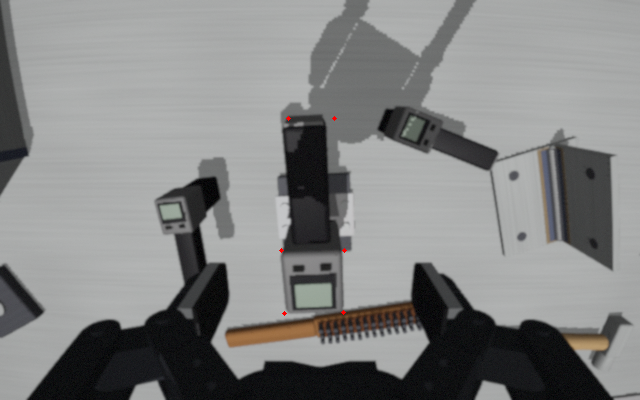

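The wrist view shows the body at px 284–343 and the grip end at about 284–327 near row 120. That puts the thermometer about 2° yawed from my estimate, so I'll refit.

Run:
```python
from h import *
m=camera_model("wrist");T=camera_model("top")
L=np.array([[27,23,167],[27,-23,167],[-27,-23,167],[-27,23,167],[-119,15,163],[-119,-15,163]])/1e3
px=np.array([[343,312],[286,312],[283,249.5],[342.5,249.5],[327,118],[284,120]])
t,r=fit([(m,L,px)],TH);print(t,np.degrees(t[2]),r.tolist())
px2=np.array([[176,15],[257,12],[268,112],[183,118]])/4+[370,190]
print((proj(T,place(t,L))[:4]-px2).round(1).tolist())
TH[:]=t.tolist(); delta(*grasp_pose(0))
```

```text
[ 0.55489873 -0.25559447  0.0425935 ] 2.4404279904608477 [[0.9, -0.1], [-1.0, 1.5], [-3.1, 1.4], [0.9, -0.4], [2.2, -0.2], [-0.8, -0.6]]
[[-2.1, 0.2], [-0.0, -0.4], [0.2, 0.6], [-1.2, 0.5]]
 shift now-axes cm [-0.13 -0.64  9.9 ] turn [ 0.0015 -0.0016 -0.0317] | shift in goal axes [-0.09 -0.63  9.9 ] |t 2.82 q [-0.51  0.05  1.84  0.    1.25 -2.09]
```

```bash
sed -i 's/TH=\[.*\]/TH=[.5549,-.2556,.0426]/' h.py
python3 -m crank '[[[-0.1,-0.55,0,0,0,-0.032],[0,0,1.5,0,0,0],[0,0,2.5,0,0,0],[0,0,2.5,0,0,0],[0,0,2.2,0,0,0],[0,0,1.2,0,0,0],[0,0,0,0,0,0],[0,0,0,0,0,0]]]'
python3 -c "
from h import *
delta(*grasp_pose(0));print(read_state()['wrist_force'])"
```

```text
time: 3.48
tool_pos: [0.5049, -0.256, 0.1137]
tcp_rot: [0.071, -3.14, -0.001]
wrist_force: [-0.0, 0.2, 0.3]
width: 1.002
grip_force: 0.0
 shift now-axes cm [ 0.01 -0.17  0.07] turn [ 0.0009 -0.0012  0.0027] | shift in goal axes [ 0.01 -0.17  0.07] |t 3.48 q [-0.51  0.14  1.94  0.    1.07 -2.13]
[-0.0109436   0.17087453  0.29881228]
```

```bash
python3 -m crank '[[[0,-0.15,0,0,0,0],[0,0,0,0,0,0],[0,0,0,0,0,0],[0,0,0,0,0,0],[0,0,0,0,0,0],[0,0,0,0,0,0],[0,0,0,0,0,0],[0,0,0,0,0,0]]]' 0 100
python3 -m crank '[[[0,0,0,0,0,0],[0,0,0,0,0,0],[0,0,0,0,0,0],[0,0,0,0,0,0]]]'
```

```text
time: 4.15
tool_pos: [0.5058, -0.2595, 0.1154]
tcp_rot: [-0.069, 3.14, -0.002]
wrist_force: [-2.3, -1.6, 5.6]
width: 0.328
grip_force: 99.4
time: 4.48
tool_pos: [0.5058, -0.2595, 0.1154]
tcp_rot: [-0.069, 3.14, -0.002]
wrist_force: [-2.6, -0.8, 6.2]
width: 0.324
grip_force: 99.4
```

```bash
python3 -m crank '[[[0,0,-0.8,0,0,0],[0,0,-1.5,0,0,0],[0,0,-2,0,0,0],[0,0,-2,0,0,0],[0,0,-2,0,0,0],[0,0,-2,0,0,0],[0,0,-2,0,0,0],[0,0,-2,0,0,0]]]'
python3 -m crank '[[[0,0,-2,0,0,0],[0,0,-1.5,0,0,0],[0,0,-0.5,0,0,0],[0,0,0,0,0,0],[0,0,0,0,0,0]]]'
python3 - <<'E'
from h import *
p,Rt=th_goal(0,.15)
s=read_state();R0=R.from_rotvec(s['tcp_rot'])
print(s['wrist_force'],s['torque'])
delta(p+Rt.apply([-.05,0,.098]),Rt*tool_in_th(1),"goal")
cv2.imwrite("pics/s2.png",read_camera("scene"));w=read_camera("wrist");cv2.imwrite("pics/w2.png",w)
A=cv2.resize(cv2.imread("pics/s2.png")[60:260,200:440],(480,400));cv2.imwrite("pics/sw2.png",np.hstack([A,w[:,160:480]]))
E
```

```text
time: 5.15
tool_pos: [0.5047, -0.2583, 0.2572]
tcp_rot: [0.069, -3.139, -0.002]
wrist_force: [0.0, 0.5, -3.0]
width: 0.326
grip_force: 99.9
time: 5.57
tool_pos: [0.5049, -0.2585, 0.2959]
tcp_rot: [0.069, -3.14, -0.001]
wrist_force: [1.3, -0.6, -3.3]
width: 0.324
grip_force: 99.9
[ 1.31606632 -0.64604906 -3.26157242] [-0.01413727  0.10655323  0.00306964]
goal shift now-axes cm [-3.39 12.26  9.86] turn [-0.756   0.2092  0.0011] | shift in goal axes [-6.09  2.48 14.69] |t 5.57 q [-0.52  0.02  1.72  0.    1.4  -2.13]
```

View pics/sw2.png

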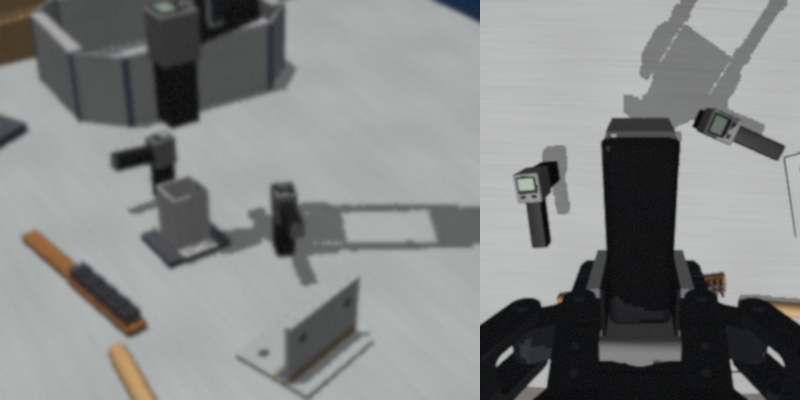

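The thermometer is clear of the holder and the holder hasn't moved. Next I'll turn it on the spot, high up.

```bash
python3 -m crank '[[[0,0,0,-0.054,0.015,0],[0,0,0,-0.108,0.03,0],[0,0,0,-0.108,0.03,0],[0,0,0,-0.108,0.03,0],[0,0,0,-0.108,0.03,0],[0,0,0,-0.108,0.03,0],[0,0,0,-0.108,0.03,0],[0,0,0,-0.054,0.015,0]]]'
python3 -m crank '[[[-1,0.5,1,0,0,0],[-1.2,0.5,2,0,0,0],[-1.2,0.5,2,0,0,0],[-1.2,0.5,2,0,0,0],[-1.2,0.5,2,0,0,0],[-0.5,0,1,0,0,0],[0,0,0,0,0,0],[0,0,0,0,0,0]]]'
python3 - <<'E'
from h import *
p,Rt=th_goal(0,.15)
print(read_state()['wrist_force'])
delta(p+Rt.apply([-.05,0,.098]),Rt*tool_in_th(1),"goal")
E
```

```text
time: 6.33
tool_pos: [0.5049, -0.2602, 0.2928]
tcp_rot: [0.055, -2.707, -1.083]
wrist_force: [-1.0, 0.6, -3.6]
width: 0.322
grip_force: 100.1
time: 7.0
tool_pos: [0.5455, -0.1653, 0.2305]
tcp_rot: [0.061, -2.713, -1.075]
wrist_force: [0.4, -0.0, -2.8]
width: 0.324
grip_force: 100.0
[ 0.36969547 -0.00461522 -2.81550756]
goal shift now-axes cm [ 0.19 -0.05  4.69] turn [-0.0011 -0.0023  0.0012] | shift in goal axes [ 0.2  -0.05  4.69] |t 7.0 q [-0.62  0.46  1.5   0.45  1.83 -2.26]
```

```bash
python3 -m crank '[[[0.1,0,1,0,0,0],[0.1,0,1.5,0,0,0],[0,0,1.2,0,0,0],[0,0,0.7,0,0,0],[0,0,0,0,0,0],[0,0,0,0,0,0],[0,0,0,0,0,0]]]'
cat >> h.py <<'E'
def th_now(off=(.0495,0,-.1004),dR=(0,0,0)):
    s=read_state();Rt=R.from_rotvec(s['tcp_rot']);Rth=Rt*tool_in_th(1).inv()*R.from_rotvec(dR)
    # therm origin relative to tool tip in therm axes
    return s['tool_pos']+Rth.apply(off),Rth
BOX=lambda x0,x1,y0,y1,z0,z1:np.array([[x,y,z] for x in(x0,x1) for y in(y0,y1) for z in(z0,z1)])/1e3
PARTS=[BOX(-22,22,-20,20,0,88),BOX(-27,27,-23,23,88,152),np.array([[x,y,z+(-4+8*(x<-50)) ] for x in(-119,-27) for y in(-15,15) for z in(103+4.5,139+4.5)])/1e3]
E
python3 - <<'E'
from h import *
p,Rt=th_goal(0,.15)
delta(p+Rt.apply([-.05,0,.098]),Rt*tool_in_th(1),"goal")
o,Rth=th_now();dirn=-Rth.as_matrix()[:,2]
rel=bead-o;d=rel@-bz();print("lens",o.round(4),"dist",np.linalg.norm(rel),"miss mm",1e3*(rel-dirn*(rel@dirn)),"ang",np.degrees(np.arccos(dirn@-bz())))
E_=[(a,b) for a in range(8) for b in range(a) if bin(a^b).count("1")==1]
def draw(n,x0,y0,w,h,f):
    im=read_camera(n);m=camera_model(n)
    c=cv2.resize(im[y0:y0+h,x0:x0+w],None,fx=f,fy=f,interpolation=cv2.INTER_CUBIC);raw=c.copy()
    q=lambda X:[tuple(int(v) for v in u) for u in (proj(m,X)-[x0,y0])*f+f/2]
    for P in PARTS:
        u=q(o+Rth.apply(P))
        for a,b in E_: cv2.line(c,u[a],u[b],(0,0,255),1)
    u=q(np.array([o,bead]));cv2.line(c,u[0],u[1],(0,255,0),1)
    C=place(B,[[.065,.055,.008],[.065,-.055,.008],[-.065,-.055,.008],[-.065,.055,.008],[.065,.029,.093],[-.065,.029,.093]])
    for v in q(C): cv2.circle(c,v,2,(255,0,255),-1)
    return np.hstack([raw,c])
a=draw("scene",290,100,100,75,4) ;b=draw("top",260,165,133,100,3)
print(proj(camera_model("scene"),o),proj(camera_model("top"),o))
cv2.imwrite("pics/a3.png",np.vstack([a[:, :798],b[:300,:798]]))
E
```

```text
time: 7.58
tool_pos: [0.5347, -0.137, 0.201]
tcp_rot: [0.06, -2.716, -1.075]
wrist_force: [0.2, 1.2, -2.2]
width: 0.328
grip_force: 100.1
goal shift now-axes cm [ 0.05 -0.06  0.46] turn [-0.0016  0.0007  0.0017] | shift in goal axes [ 0.05 -0.07  0.46] |t 7.58 q [-0.59  0.44  1.59  0.46  1.76 -2.28]
lens [ 0.5611 -0.0638  0.1205] dist 0.15225382614534833 miss mm [-0.14457188 -0.26393419 -0.20566205] ang 0.09867155783366917
[[324.40375659 180.52892716]] [[329.73122164 209.02062003]]
```

View pics/a3.png

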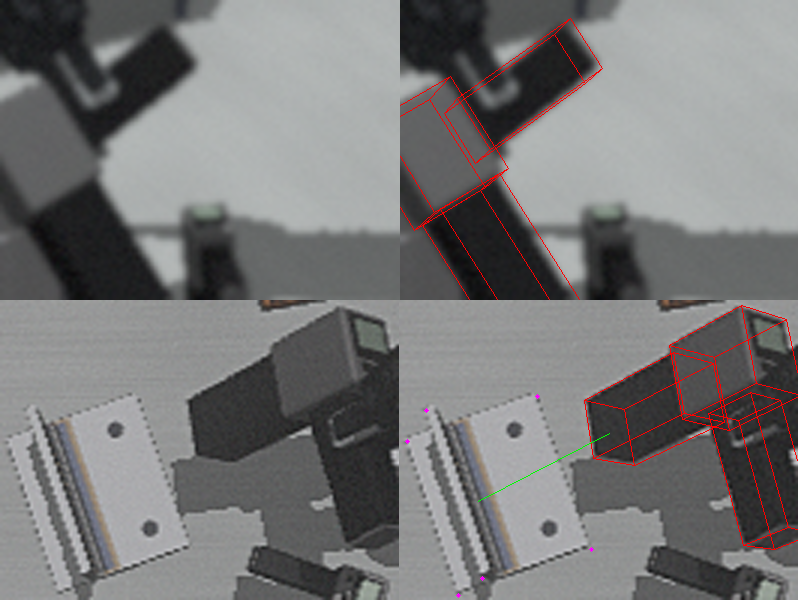

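The overlay matches to within about 1–2 px in both cameras. I'll check once more in the scene view at the nose and bead, closing the last few millimetres of offset at the same time.

```bash
python3 -m crank '[[[0,0,0.2,0,0,0],[0,0,0,0,0,0],[0,0,0,0,0,0],[0,0,0,0,0,0],[0,0,0,0,0,0],[0,0,0,0,0,0]]]'
python3 - <<'E'
from h import *
o,Rth=th_now();dirn=-Rth.as_matrix()[:,2];rel=bead-o
print("dist",np.linalg.norm(rel),"miss mm",1e3*(rel-dirn*(rel@dirn)),"ang",np.degrees(np.arccos(dirn@-bz())))
E_=[(a,b) for a in range(8) for b in range(a) if bin(a^b).count("1")==1]
out=[]
for n,x0,y0 in(("scene",275,120),):
    im=read_camera(n);m=camera_model(n);f=4
    c=cv2.resize(im[y0:y0+140,x0:x0+100],None,fx=f,fy=f,interpolation=cv2.INTER_CUBIC);raw=c.copy()
    q=lambda X:[tuple(int(v) for v in u) for u in (proj(m,X)-[x0,y0])*f+f/2]
    for P in PARTS:
        u=q(o+Rth.apply(P))
        for a,b in E_: cv2.line(c,u[a],u[b],(0,0,255),1)
    u=q(np.array([o,bead]));cv2.line(c,u[0],u[1],(0,255,0),1)
    for v in q(place(B,[[.065,.055,.008],[.065,-.055,.008],[-.065,-.055,.008],[-.065,.055,.008],[.065,.029,.093],[-.065,.029,.093]])): cv2.circle(c,v,2,(255,0,255),-1)
    cv2.imwrite("pics/a4.png",np.hstack([raw,c]))
E
```

```text
time: 8.18
tool_pos: [0.534, -0.1351, 0.1991]
tcp_rot: [0.06, -2.714, -1.075]
wrist_force: [0.1, 0.8, -3.6]
width: 0.327
grip_force: 100.1
dist 0.14942615777224694 miss mm [ 0.25362337 -0.34608876 -0.40704201] ang 0.05356776626898185
```

View pics/a4.png

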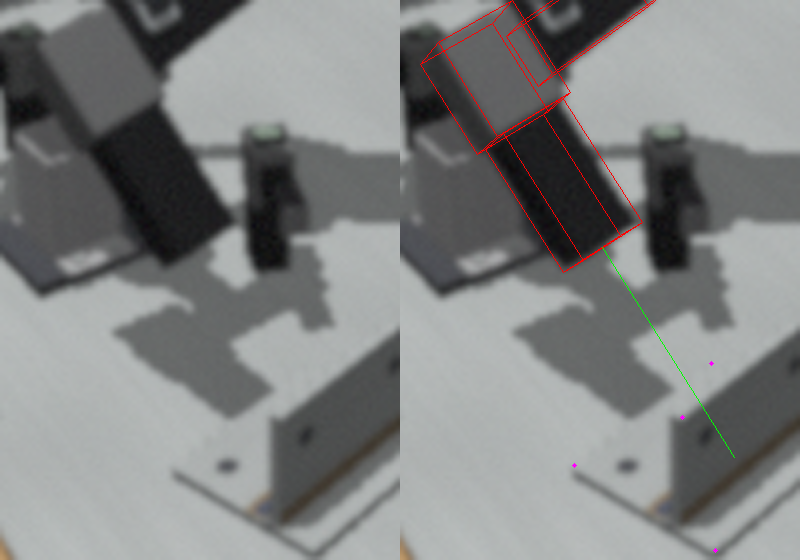

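The barrel edges run parallel to the prediction, the nose is within about 1.5 px of it, and the aim line lands mid-bead. The remaining few millimetres are about the size of the calibration error. Handing in.

```bash
python3 -c "
from workcell import *
print(finish_job())"
```

```text
the job is handed in; nothing more can be done
None
```

The job is handed in: the gripper is holding the thermometer steady, about 15 cm from the middle of the continuous bead and square to its face by my estimate, with a possible aim error of a few millimetres. The hand-in gave no verdict.

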